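Put the antisera and the staining set back in their racks

ROBOT

A 7-joint arm with a two-finger parallel gripper is mounted at the origin on a cart in front of the work surface, level with it; the furniture and walls round the work are solid. World frame = base frame: x ahead of the robot, y to its left, z up, the work surface at z = 0. Lengths are in m, angles in rad, forces in N, time in s.
With the tool pointing down it reaches from about 0.4 to 0.85 m from the base axis. Payload 4.5 kg.
Tool frame: the origin (TCP) lies midway between the tips of the shut fingers; the grasp point (between the pads) lies 19 mm behind it; z points along the fingers, y is the line along which they close (so a half turn about z gives the same grasp; the last joint's range is limited). The gripper opens to 88 mm and grips with 3 to 60 N. Pads are 18 mm wide; open, the fingers measure 123 mm over their backs; the gripper's body (75 mm by 187 mm) begins 45 mm behind the grasp point.
Start: joints at [-1.146, 0.689, -0.195, 1.565, 0.157, 0.902, -0.215], TCP at [0.238, 0.578, 0.239] pointing down, gripper open.
Joint ranges: [-3.01, 3.01], [-0.46, 2.08], [-1.47, 1.51], [0.13, 2.56], [-1, 4.14], [0.04, 2.09], [-2.66, 2.66]. Speed limits (rad/s): [2.57, 2.57, 3.14, 3.14, 3.14, 3.14, 3.14].

INTERFACE

Orientations are given as a unit quaternion [x, y, z, w].
In Python, from plant import r, eyes, finish_job gives the robot as it stands. The module is installed in compiled form; this text tells all that it offers.
- The arm moves only by the tool move_arm, never from a script. Its argument "motion" is a list of rows, each a list of 7 numbers: the shift along the tool's x, y, z in mm, then the turn, a rotation vector about the tool's x, y, z in degrees, then the closure, from 0 (fully open) to 1 (shut). A call has 1 to 5 rows; each row is the pose to reach, as a shift and turn from the pose commanded when the call began, along the tool's axes at that moment; what a row does not reach only later rows make up. A row lasts 1/8 s, in which the tool goes at most 62.5 mm and 10.7 degrees, less where a joint would pass 70% of its speed; a pose out of reach is approached as far as the arm can. A call with a gripper value outside its range is refused whole. The fingers move at their own pace and stop on an object; "newtons" is the grip in N (left out, the last holds). Time passes only in rows, so rows that repeat a pose let the fingers close. It gives the time, the measured TCP pose, the force, the opening and the grip force at its end, in the units of the state.
- r.get_state(): the state, without advancing time (a new reading comes with each control period).
- eyes.snapshot(name): name is "side" or "top" or "wrist"; returns a dict with "frame" (480x640x3 uint8, red, green, blue), "z_map" (480x640 float32, m along the optical axis (not along the pixel's ray), 0 where there is no reading), "intrinsics" (3x3 intrinsics, pixels), "world_to_cam" (4x4, takes a point from world to camera coordinates). Camera axes: x right, y down, z forward; pixel columns grow to the right and rows downward; lengths in m; the calibration is good to about 2 mm. The wrist camera is an equidistant fisheye: a pixel r from the principal point sees the ray r / f radians off the axis. A picture is of the moment at which its call begins.
- finish_job(): hands the job in; it is judged then, once.
The state is a dict: "clock": time; "q": joint angles; "qd": joint speeds; "joint_torque": joint torques, N m; "tool_pos": TCP position; "eef_rot": TCP orientation; "contact_force": force on the tool from outside, world axes, zero at the start; "moment": the same for the moment, N m; "opening": opening from 0.0 (shut) to 1.0 (fully open); "finger_force": force on a finger pad.
Only numpy, scipy, OpenCV 4.12 (cv2) and the standard library are available. Lean on these libraries where they do the work, as an engineer would, in place of code of your own. Each camera call takes 0.05 s, during which the arm holds its last target. There are 200 camera calls.

TASK

The blood grouping and staining bottles have been left mixed on the bench: put each one back, upright and right down in its well. The two antisera go in the aluminium cold block, the red-nozzled one in the red well and the blue-nozzled one in the blue well; the staining set goes in the white staining rack in its order of use, from left to right as the robot faces it: amber stain bottle, purple stain bottle (the wide middle well), white buffer bottle. Knock nothing over, and leave the two lying sample tubes and the blue carton where they are.

Things in the scene. Friction and masses are not known exactly. Their poses are not given: they have to be found in the camera images.
- red_antiserum_center (a point): Antiserum dropper bottle: light blue body 31 mm across, 60 mm high, red pointed nozzle cap (17 mm across) above it, 78 mm in all, 35 g, loose, standing. This point: its centre, half-way up, on its axis; z up.
- blue_antiserum_center (a point): Antiserum dropper bottle: white body 29 mm across, 56 mm high, blue pointed nozzle cap (16 mm across) above it, 72 mm in all, 35 g, loose, standing. This point: its centre, half-way up, on its axis; z up.
- amber_stain_center (a point): Stain bottle: dark amber-brown body 29 mm across, 64 mm high, flat black screw cap (20 mm across), 78 mm in all, 35 g, loose, standing. This point: its centre, half-way up, on its axis; z up.
- purple_stain_center (a point): Stain bottle: dark purple body 38 mm across, 72 mm high, flat black screw cap (26 mm across), 85 mm in all, 145 g, loose, standing. This point: its centre, half-way up, on its axis; z up.
- buffer_center (a point): Buffer dropper bottle: white body 31 mm across, 56 mm high, white pointed nozzle cap (17 mm across) above it, 72 mm in all, 35 g, loose, standing. This point: its centre, half-way up, on its axis; z up.
- cold_block: Cold block, fixed, turned any way: aluminium 70 x 130 mm on a blue foot 84 x 144 mm; top 20 mm above the bench. Two round wells 44 mm wide, 12 mm deep (floors 8 mm above the bench): one with red ring and red floor at y = +33 mm, one with blue ring and blue floor at y = -33 mm in its frame. Origin: centre of its underside; x across the block, y along it.
- stain_rack: Staining rack, fixed: white plate 70 x 194 mm, top 18 mm above the bench, in a steel drip tray 94 x 214 mm with 12 mm rim. Three grey-ringed round wells in a row, 12 mm deep (floors 6 mm above the bench): left 44 mm wide at y = +62 mm, middle 52 mm wide at y = 0, right 44 mm wide at y = -62 mm. Origin: centre of underside; x away from the robot, y left along the row (turned 0.25 rad at most).
- tube_a: Bystander: purple-capped sample tube lying loose on the bench in the row of the bottles, 16 mm thick, 76 mm long along its y. Origin: centre of its underside.
- tube_b: Bystander: a second purple-capped sample tube, the same, lying loose at the right of the work.
- blue_carton: Bystander: blue folding carton 42 x 42 x 96 mm standing loose at the left of the work. Origin: centre of its underside.
Mind the look-alikes: they are no part of the job. What is shaped like the part that bears purple_stain_center but green or pink is not meant.

How it is judged:
By the outcome, as a careful person would: the job done as asked, in the order asked, and still so for the second after the job is handed in, with the robot touching nothing.
It also fails if it takes over 115 s, if anything falls off the work surface, if the arm or the gripper's body presses on something with over 40 N, if the wrist force passes 120 N, or if a joint passes its speed limit or range.

## Working session

There is one attempt and no reset: what is moved stays moved. The work goes in short steps, Python scripts to look and compute and a tool call to move; the robot and the scene stay as the last step left them, time stands still between calls to the robot, and variables do not carry over. Pictures are saved under pics/ and viewed, at most 14 in all, crops included, and the job is handed in when it is done.

Besides the shell and the picture viewer there is one more tool, called after "Call:" in YAML: its name, and indented under it one key for each argument. move_arm: Moves the arm, as the interface text tells. Its arguments: {"type":"object","properties":{"motion":{"type":"array","items":{"type":"array","items":{"type":"number"}}},"newtons":{"type":"number"}},"required":["motion"]}

```bash
mkdir -p pics
cat > h.py <<'E'
import numpy as np, cv2
from plant import r, eyes, finish_job
from scipy.spatial.transform import Rotation as R
def snap(n, save=None):
    s=eyes.snapshot(n)
    if save: cv2.imwrite('pics/'+save+'.png', s['frame'][:,:,::-1])
    return s
def cloud(s):
    K=s['intrinsics'];z=s['z_map'].astype(float);v,u=np.indices(z.shape)
    P=np.stack([(u-K[0,2])/K[0,0]*z,(v-K[1,2])/K[1,1]*z,z],-1)
    T=np.linalg.inv(s['world_to_cam']); W=P@T[:3,:3].T+T[:3,3]; W[z==0]=np.nan
    return W
E
python3 - <<'E'
from h import *
s=snap('top','top0'); t=snap('side','side0')
np.save('top0.npy',cloud(s)); np.save('side0.npy',cloud(t))
st=r.get_state(); print(st['clock'],st['tool_pos'],st['eef_rot'],R.from_quat(st['eef_rot']).as_matrix().round(3))
print(np.linalg.inv(s['world_to_cam']).round(3),s['intrinsics'])
E
```

```text
0.1 [0.23791765 0.57733911 0.238001  ] [ 1.94145957e-01  9.80972312e-01 -8.12972549e-04 -9.40330220e-05] [[-0.925  0.381 -0.001]
 [ 0.381  0.925 -0.002]
 [-0.    -0.002 -1.   ]]
[[ 0.025 -0.997  0.067  0.39 ]
 [-1.    -0.024  0.016 -0.013]
 [-0.015 -0.067 -0.998  1.32 ]
 [ 0.     0.     0.     1.   ]] [[476.34188685   0.         319.18761729]
 [  0.         476.34188685 239.89782771]
 [  0.           0.           1.        ]]
```

View pics/top0.png

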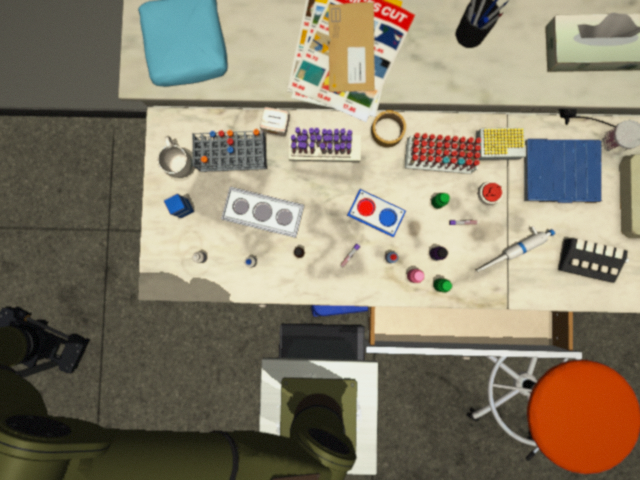

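View pics/side0.png

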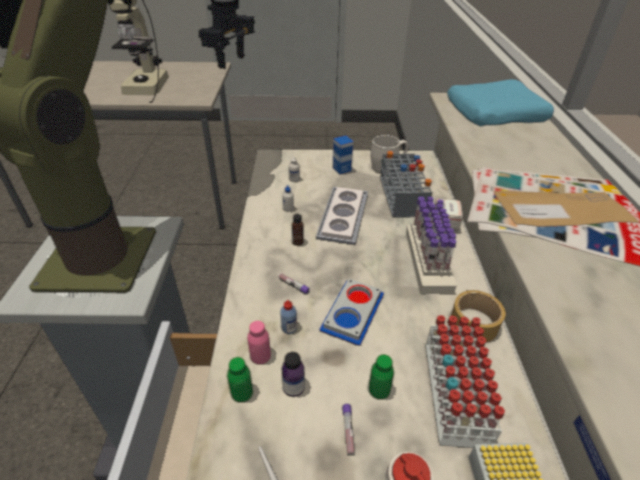

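Top view, left to right along the row: buffer (199,257), blue antiserum (251,261), amber (299,252), tube_a (350,255), red antiserum (392,257) and the purple bottle (438,253). The rack wells are at (238,204), (261,210) and (284,217). The block wells are red (367,207) and blue (387,217). Candidates for the purple bottle are dark purple (438,253), pink (415,275), and green (441,200) and (443,286). Only (438,253) has a dark purple body with a black cap. I'll confirm that in a crop.

Run:
```python
from h import *
im=cv2.imread('pics/top0.png'); sd=cv2.imread('pics/side0.png')
a=cv2.resize(im[180:300,180:480],None,fx=2.6,fy=2.6,interpolation=2)[:, :780]
b=cv2.resize(sd[290:410,200:420],None,fx=2.2,fy=2.2,interpolation=2)
c=np.zeros((312+264,780,3),np.uint8); c[:312]=a[:312]; c[312:,:b.shape[1]]=b; cv2.imwrite('pics/crop1.png',c)
W=np.load('top0.npy'); S=np.load('side0.npy')
for n,u,v in [('buffer',199,257),('blueA',251,261),('amber',299,252),('redA',392,257),('purple',438,253),('pink',415,275),('green1',441,200),('green2',443,286),('carton',178,205)]:
    w=W[v-20:v+20,u-20:u+20].reshape(-1,3); w=w[w[:,2]>.03]; zt=np.percentile(w[:,2],98)
    bx=lambda q:((q.min(0)+q.max(0))/2).round(4)
    top=w[w[:,2]>zt-.012]
    c0=np.median(top[:,:2],0); w=w[np.hypot(*(w[:,:2]-c0).T)<.035]
    s=S.reshape(-1,3); s=s[(np.hypot(*(s[:,:2]-c0).T)<.035)&(s[:,2]>.015)]
    print(n,'ztop',zt.round(3),s[:,2].max().round(3) if len(s) else None,'topmean',top.mean(0).round(4),'bbox',bx(w[:,:2]),np.ptp(w[:,:2],0).round(3),'side',bx(s[:,:2]) if len(s) else None,np.ptp(s[:,:2],0).round(3) if len(s) else None,len(s))
hsv=cv2.cvtColor(im,cv2.COLOR_BGR2HSV)
for n,u,v in [('rL',238,204),('rM',261,210),('rR',284,217),('red',367,207),('blue',387,217)]:
    d=im[v-16:v+17,u-16:u+17].astype(int); m=(np.abs(d-d[14:19,14:19].mean((0,1))).sum(2)<90).astype(np.uint8)
    k,l,stt,cen=cv2.connectedComponentsWithStats(m); i=l[16,16]; cu,cv_=cen[i]+[u-16,v-16]
    p=W[int(round(cv_)),int(round(cu))]; print(n,(cu.round(1),cv_.round(1)),stt[i],p.round(4))
s=W[238:262,335:365];
```

```text
buffer ztop 0.072 0.071 topmean [0.4223 0.3322 0.0654] bbox [0.4229 0.3318] [0.03 0.03] side [0.4233 0.3255] [0.031 0.023] 195
blueA ztop 0.071 0.074 topmean [0.4132 0.1918 0.0656] bbox [0.414  0.1916] [0.027 0.026] side [0.4139 0.1899] [0.028 0.031] 218
amber ztop 0.082 0.081 topmean [0.4424 0.0613 0.0776] bbox [0.4412 0.0601] [0.026 0.027] side [0.4428 0.0567] [0.028 0.026] 312
redA ztop 0.077 0.08 topmean [ 0.4347 -0.1891  0.0714] bbox [ 0.4354 -0.1892] [0.029 0.03 ] side [ 0.435  -0.1931] [0.03  0.025] 413
purple ztop 0.088 0.088 topmean [ 0.4445 -0.3083  0.0841] bbox [ 0.4487 -0.3115] [0.035 0.033] side [ 0.4491 -0.3181] [0.038 0.033] 824
pink ztop 0.088 0.088 topmean [ 0.3877 -0.252   0.084 ] bbox [ 0.3865 -0.2529] [0.035 0.037] side [ 0.3871 -0.2572] [0.038 0.032] 750
green1 ztop 0.088 0.089 topmean [ 0.5922 -0.3167  0.0843] bbox [ 0.5919 -0.3167] [0.036 0.036] side [ 0.5921 -0.3222] [0.038 0.034] 848
green2 ztop 0.089 0.089 topmean [ 0.3661 -0.32    0.0844] bbox [ 0.3645 -0.3226] [0.035 0.033] side [ 0.3638 -0.3293] [0.038 0.032] 857
carton ztop 0.1 0.099 topmean [0.5579 0.3858 0.0953] bbox [0.5585 0.3864] [0.057 0.054] side [0.5587 0.3824] [0.056 0.059] 618
rL (np.float64(240.0), np.float64(206.2)) [ 10  10  17  17 215] [0.5669 0.2306 0.0072]
rM (np.float64(261.8), np.float64(211.4)) [  7   8  20  20 294] [0.5548 0.1692 0.0038]
rR (np.float64(283.7), np.float64(216.8)) [  8   8  16  17 214] [0.5392 0.1072 0.0056]
red (np.float64(365.4), np.float64(207.6)) [  8  10  14  14 154] [ 0.569  -0.1167  0.01  ]
blue (np.float64(387.2), np.float64(217.4)) [  9   8  16  17 211] [ 0.5455 -0.1778  0.0094]
```

View pics/crop1.png

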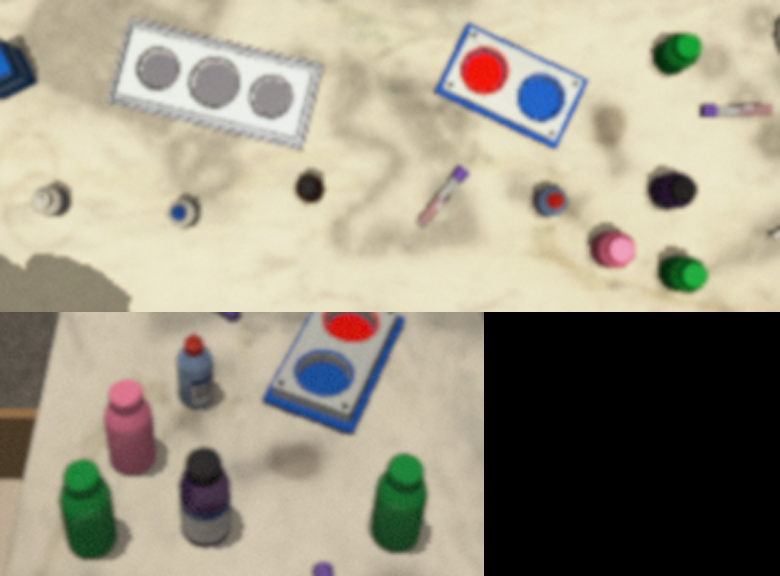

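The crop confirms it: the bottle at (438,253) is dark purple with a black cap, and the pink and green ones are only look-alikes. The measured heights and well spacings match the given sizes (62.6 and 63.9 mm against 62, 65.5 mm against 66). The red antiserum goes first.

```bash
cat >> h.py <<'E'
B=dict(buf=(.423,.3305),blu=(.4139,.191),amb=(.442,.0595),red=(.4352,-.1895),pur=(.449,-.3135))
Wl=dict(amb=(.5672,.2295),pur=(.5536,.169),buf=(.540,.1085),red=(.569,-.1167),blu=(.5455,-.1778))
def pose(psi):
    a=np.radians(psi); y=np.array([np.cos(a),np.sin(a),0]); z=np.array([0,0,-1.]); return np.stack([np.cross(y,z),y,z],1)
def legs(L):
    s=r.get_state(); p=np.array(s['tool_pos']); M=R.from_quat(s['eef_rot']).as_matrix()
    y=M[:,1]; print('t',round(s['clock'],2),'pos',p.round(4),'psi',np.degrees(np.arctan2(y[1],y[0])).round(1),'open',round(s['opening'],3),'ff',s['finger_force'],'q',np.round(s['q'],2))
    for x,yy,z,psi in L:
        N=pose(psi); q=np.array([x,yy,z])
        print((M.T@(q-p)*1000).round(0),np.degrees(R.from_matrix(M.T@N).as_rotvec()).round(1), 'n',round(np.linalg.norm(q-p)/.0625,1)); p,M=q,N
E
python3 - <<'E'
from h import *
legs([(.45,.36,.22,40),(.52,.08,.2,9),(*B['red'],.15,-23),(*B['red'],.026,-23)])
W=np.load('top0.npy'); 
for u,v in [(325,140),(230,150),(445,150),(350,255),(463,222)]: print(u,v,np.nanmax(W[v-15:v+16,u-30:u+31].reshape(-1,3),0).round(3),np.nanmin(W[v-15:v+16,u-30:u+31].reshape(-1,3),0).round(3))
E
```

```text
t 0.1 pos [0.2379 0.5773 0.238 ] psi 67.6 open 0.997 ff 0.0 q [-1.15  0.69 -0.19  1.57  0.16  0.9  -0.22]
[-279. -120.   18.] [-0.1  0.  27.6] n 4.9
[-259. -126.   20.] [ 0.  0. 31.] n 4.6
[-253. -126.   50.] [ 0.  0. 32.] n 4.6
[  0.   0. 124.] [0. 0. 0.] n 2.0
325 140 [0.807 0.085 0.125] [ 0.705 -0.086 -0.008]
230 150 [0.771 0.354 0.104] [ 0.665  0.169 -0.009]
445 150 [ 0.786 -0.237  0.1  ] [ 0.679 -0.424 -0.008]
350 255 [0.482 0.006 0.019] [ 0.395 -0.163 -0.011]
463 222 [ 0.582 -0.306  0.028] [ 0.494 -0.474 -0.011]
```

Call:
move_arm:
  motion:
    - [-56,-24,4,0,0,5.5,0.2]
    - [-112,-48,8,0,0,11,0.2]
    - [-168,-72,11,0,0,16.5,0.2]
    - [-224,-96,14,0,0,22,0.2]
    - [-279,-120,18,0,0,27.6,0.2]

```text
clock: 0.72
tool_pos: [0.4515, 0.359, 0.2205]
eef_rot: [0.424, 0.906, -0.0, -0.0]
contact_force: [0.7, 0.4, 0.3]
opening: 0.8
finger_force: 0.0
```

Call:
move_arm:
  motion:
    - [-52,-25,4,0,0,6,0.2]
    - [-104,-50,8,0,0,12,0.2]
    - [-155,-76,12,0,0,18,0.2]
    - [-207,-101,16,0,0,24,0.2]
    - [-259,-126,20,0,0,31,0.2]

```text
clock: 1.35
tool_pos: [0.5205, 0.0796, 0.2004]
eef_rot: [0.651, 0.759, -0.0, -0.0]
contact_force: [1.0, 0.5, -0.6]
opening: 0.8
finger_force: 0.0
```

Run:
```python
from h import *
legs([(*B['red'],.15,-23)])
```

```text
t 1.35 pos [0.5205 0.0796 0.2004] psi 8.8 open 0.8 ff 0.0 q [-0.25  0.61  0.02  1.91 -0.02  0.62 -0.07]
[-253. -125.   50.] [-0.  -0.  31.8] n 4.6
```

Call:
move_arm:
  motion:
    - [-51,-25,10,0,0,6,0.2]
    - [-101,-50,20,0,0,12,0.2]
    - [-152,-75,30,0,0,19,0.2]
    - [-202,-100,40,0,0,25,0.2]
    - [-253,-125,50,0,0,31.8,0.2]

```text
clock: 1.98
tool_pos: [0.4359, -0.1896, 0.1502]
eef_rot: [0.834, 0.552, 0.0, -0.0]
contact_force: [0.7, -0.0, 0.9]
opening: 0.802
finger_force: 0.0
```

Run:
```python
from h import *
s=snap('wrist','w1'); print(s['intrinsics'],s['world_to_cam'].round(3))
legs([(*B['red'],.026,-23)])
```

```text
[[371.64829954   0.         314.06615912]
 [  0.         371.64829954 237.10992696]
 [  0.           0.           1.        ]] [[ 0.921 -0.39  -0.    -0.476]
 [-0.369 -0.872  0.32  -0.021]
 [-0.125 -0.295 -0.947  0.306]
 [ 0.     0.     0.     1.   ]]
t 2.02 pos [ 0.4317 -0.1987  0.1496] psi -23.9 open 0.804 ff 0.0 q [ 0.28  0.66  0.08  2.1  -0.12  0.39  0.03]
[ 11.  -0. 124.] [-0.   0.4 -0.9] n 2.0
```

View pics/w1.png

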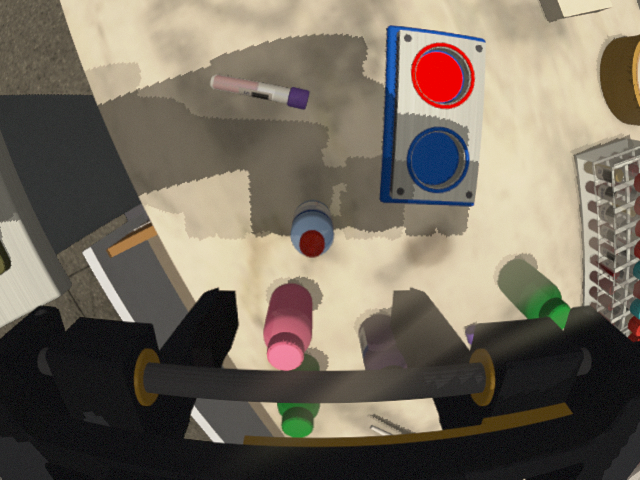

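The wrist view shows the red-nozzled bottle at (312,240), centred between the finger columns at about 215 and 410. The arm was still settling when the picture was taken. I'll let it settle and check the axis with wrist depth.

Call:
move_arm:
  motion:
    - [0,0,0,0,0,0,0.2]
    - [0,0,0,0,0,0,0.2]

```text
clock: 2.28
tool_pos: [0.4371, -0.1867, 0.1507]
eef_rot: [0.832, 0.555, 0.0, -0.0]
contact_force: [-0.1, -1.2, -0.7]
opening: 0.802
finger_force: 0.0
```

```bash
cat >> h.py <<'E'
def wcloud(s):
    K=s['intrinsics'];z=s['z_map'].astype(float);v,u=np.indices(z.shape)
    a=(u-K[0,2])/K[0,0];b=(v-K[1,2])/K[1,1];th=np.hypot(a,b)+1e-9; k=np.tan(np.minimum(th,1.5))/th
    P=np.stack([a*k*z,b*k*z,z],-1); T=np.linalg.inv(s['world_to_cam']); W=P@T[:3,:3].T+T[:3,3]; W[(z==0)|(th>1.3)]=np.nan
    return W
def near(c,rad=.03,zlo=.02,save=None):
    W=wcloud(snap('wrist',save)).reshape(-1,3); d=np.hypot(*(W[:,:2]-c).T)
    w=W[(d<rad)&(W[:,2]>zlo)&(W[:,2]<.1)]
    if len(w)<20: print('few',len(w)); return
    zt=np.percentile(w[:,2],99); t=w[w[:,2]>zt-.015]
    print('ztop',zt.round(4),'cap mid',((t.min(0)+t.max(0))/2)[:2].round(4),'mid',((w.min(0)+w.max(0))/2)[:2].round(4),'ext',np.ptp(w[:,:2],0).round(3))
E
python3 - <<'E'
from h import *
near(B['red'])
legs([(*B['red'],.026,-23)])
E
```

```text
ztop 0.0786 cap mid [ 0.4356 -0.189 ] mid [ 0.4361 -0.1883] ext [0.031 0.03 ]
t 2.33 pos [ 0.4373 -0.1864  0.1507] psi -22.6 open 0.804 ff 0.0 q [ 0.26  0.65  0.07  2.1  -0.12  0.39  0.03]
[ -4.  -1. 125.] [ 0.  -0.1  0.4] n 2.0
```

Call:
move_arm:
  motion:
    - [0,0,45,0,0,0,0.2]
    - [0,0,85,0,0,0,0.2]
    - [0,0,110,0,0,0,0.2]
    - [0,0,124,0,0,0,0.2]
    - [0,0,124,0,0,0,0.2]

```text
clock: 2.95
tool_pos: [0.4367, -0.1872, 0.0263]
eef_rot: [0.832, 0.554, -0.0, -0.001]
contact_force: [0.3, -0.9, -0.2]
opening: 0.801
finger_force: 0.0
```

Call:
move_arm:
  motion:
    - [0,0,0,0,0,0,0.4]
    - [0,0,0,0,0,0,0.7]
    - [0,0,0,0,0,0,0.9]
    - [0,0,0,0,0,0,0.9]
    - [0,0,0,0,0,0,0.9]
  newtons: 15

```text
clock: 3.58
tool_pos: [0.4365, -0.1882, 0.0269]
eef_rot: [0.833, 0.553, 0.0, 0.0]
contact_force: [0.6, 0.3, 2.9]
opening: 0.34
finger_force: 15.0
```

Run:
```python
from h import *
legs([(.4352,-.1895,.15,-23),(*Wl['red'],.15,-21),(*Wl['red'],.036,-21)])
```

```text
t 3.58 pos [ 0.4365 -0.1882  0.0269] psi -22.8 open 0.34 ff 15.000186455572475 q [ 0.3   0.9   0.02  2.15 -0.13  0.09  0.05]
[  -2.   -1. -123.] [ 0.  -0.   0.2] n 2.0
[119.  95.   0.] [ 0.  0. -2.] n 2.4
[  0.   0. 114.] [0. 0. 0.] n 1.8
```

Call:
move_arm:
  motion:
    - [0,0,-25,0,0,0,0.9]
    - [0,0,-65,0,0,0,0.9]
    - [0,0,-105,0,0,0,0.9]
    - [0,0,-124,0,0,0,0.9]

```text
clock: 4.08
tool_pos: [0.437, -0.1884, 0.1526]
eef_rot: [0.833, 0.553, 0.001, 0.001]
contact_force: [-0.1, 0.9, -0.2]
opening: 0.341
finger_force: 15.0
```

Call:
move_arm:
  motion:
    - [30,24,0,0,0,-0.5,0.9]
    - [60,48,0,0,0,-1,0.9]
    - [95,76,0,0,0,-1.5,0.9]
    - [115,92,0,0,0,-2,0.9]
    - [119,95,0,0,0,-2,0.9]

```text
clock: 4.7
tool_pos: [0.5712, -0.1137, 0.1504]
eef_rot: [0.822, 0.569, 0.0, -0.0]
contact_force: [-1.5, -0.5, -1.3]
opening: 0.341
finger_force: 15.0
```

Call:
move_arm:
  motion:
    - [0,0,0,0,0,0,0.9]
    - [0,0,0,0,0,0,0.9]
    - [0,0,0,0,0,0,0.9]

```text
clock: 5.08
tool_pos: [0.5693, -0.1161, 0.1508]
eef_rot: [0.824, 0.567, -0.0, -0.0]
contact_force: [-0.4, -0.1, -0.7]
opening: 0.34
finger_force: 15.0
```

```bash
cat >> h.py <<'E'
def well(c,kind,save=None):
    s=snap('wrist',save); W=wcloud(s); f=s['frame'].astype(int); d=np.hypot(W[...,0]-c[0],W[...,1]-c[1])
    m=(d<.06)&(W[...,2]<.016)&(W[...,2]>0)
    R_,G,Bl=f[...,0],f[...,1],f[...,2]
    if kind=='red': m&=(R_>1.8*Bl)&(R_>1.8*G)
    elif kind=='blu': m&=(Bl>1.5*R_)
    if kind in('red','blu'): m&=d<.028
    else: m&=d<.03
    w=W[m]; cf=None
    if len(w)>50: print('floor mid',((w.min(0)+w.max(0))/2)[:2].round(4),'ext',np.ptp(w,0).round(3),'z',np.median(w[:,2]).round(4),len(w))
E
python3 - <<'E'
from h import *
well(Wl['red'],'red','w2')
legs([(*Wl['red'],.036,-21)])
E
```

```text
floor mid [ 0.5727 -0.1194] ext [0.04  0.041 0.004] z 0.009 1885
t 5.12 pos [ 0.5695 -0.116   0.1508] psi -20.9 open 0.336 ff 14.999875047869864 q [ 0.05  0.75  0.12  1.79 -0.14  0.61 -0.11]
[ -1.  -0. 115.] [-0.   0.   0.1] n 1.8
```

View pics/w2.png

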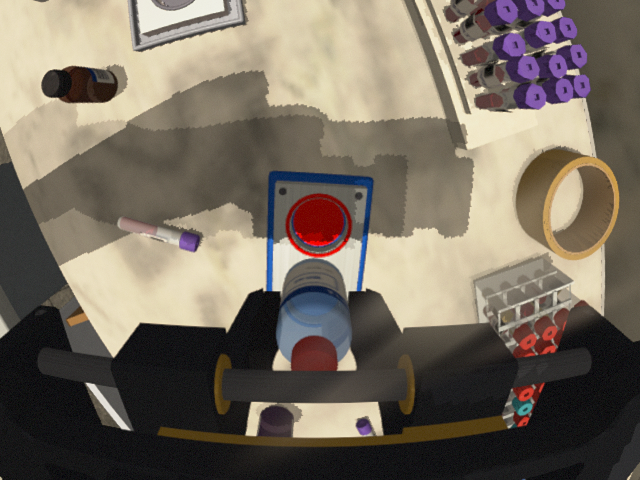

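The image shows the bottle held at (315,310) and the red well at (319,222). They line up to about 2 mm, so I'll shift slightly and lower.

Call:
move_arm:
  motion:
    - [1,2,40,0,0,0,0.9]
    - [1,2,75,0,0,0,0.9]
    - [1,2,98,0,0,0,0.9]
    - [1,2,110,0,0,0,0.9]
    - [1,2,115,0,0,0,0.9]

```text
clock: 5.75
tool_pos: [0.5723, -0.1152, 0.0355]
eef_rot: [0.823, 0.568, -0.0, -0.0]
contact_force: [0.4, 0.7, 0.2]
opening: 0.343
finger_force: 15.0
```

Call:
move_arm:
  motion:
    - [0,0,0,0,0,0,0.9]
    - [0,0,0,0,0,0,0.9]

```text
clock: 6.0
tool_pos: [0.573, -0.1151, 0.0365]
eef_rot: [0.823, 0.568, 0.001, 0.001]
contact_force: [0.1, 0.4, 0.3]
opening: 0.34
finger_force: 15.0
```

Call:
move_arm:
  motion:
    - [0,0,1.5,0,0,0,0.9]
    - [0,0,1.5,0,0,0,0.6]
    - [0,0,1.5,0,0,0,0.45]
    - [0,0,1.5,0,0,0,0.3]
    - [0,0,1.5,0,0,0,0.25]

```text
clock: 6.62
tool_pos: [0.5724, -0.115, 0.0342]
eef_rot: [0.823, 0.568, -0.0, -0.0]
contact_force: [-0.8, -0.1, -0.3]
opening: 0.714
finger_force: 0.0
```

Call:
move_arm:
  motion:
    - [0,0,-20,0,0,0,0.25]
    - [0,0,-60,0,0,0,0.25]
    - [0,0,-110,0,0,0,0.2]
    - [0,0,-125,0,0,0,0.2]
    - [0,0,-125,0,0,0,0.2]

```text
clock: 7.25
tool_pos: [0.573, -0.1151, 0.1607]
eef_rot: [0.823, 0.568, 0.001, 0.001]
contact_force: [0.2, 1.7, -0.7]
opening: 0.799
finger_force: 0.0
```

Run:
```python
from h import *
near(Wl['red'],.035,.025)
legs([(.5,.04,.16,5),(*B['blu'],.15,25),(*B['blu'],.026,25)])
```

```text
ztop 0.0866 cap mid [ 0.5732 -0.1164] mid [ 0.5735 -0.116 ] ext [0.031 0.031]
t 7.3 pos [ 0.5721 -0.1148  0.1593] psi -20.8 open 0.796 ff 0.0 q [ 0.05  0.74  0.12  1.78 -0.14  0.63 -0.11]
[ 119. -122.   -1.] [ -0.   -0.  -25.8] n 2.7
[158. -73.  10.] [  0.   0. -20.] n 2.8
[  0.   0. 124.] [0. 0. 0.] n 2.0
```

The red one is seated: its top reads 86.6 mm, against 8 + 78. Blue antiserum next.

Call:
move_arm:
  motion:
    - [30,-30,0,0,0,-6,0.2]
    - [60,-61,0,0,0,-13,0.2]
    - [90,-92,0,0,0,-20,0.2]
    - [119,-122,-1,0,0,-25.8,0.2]

```text
clock: 7.8
tool_pos: [0.4986, 0.0407, 0.1586]
eef_rot: [0.674, 0.739, -0.001, -0.001]
contact_force: [0.9, 0.3, 0.5]
opening: 0.801
finger_force: 0.0
```

Call:
move_arm:
  motion:
    - [50,-23,3,0,0,-6,0.2]
    - [100,-46,6,0,0,-12,0.2]
    - [140,-65,9,0,0,-18,0.2]
    - [158,-73,10,0,0,-20,0.2]
    - [158,-73,10,0,0,-20,0.2]

```text
clock: 8.43
tool_pos: [0.4124, 0.1915, 0.149]
eef_rot: [0.536, 0.844, -0.001, -0.001]
contact_force: [-0.3, -0.6, 0.2]
opening: 0.798
finger_force: 0.0
```

Call:
move_arm:
  motion:
    - [0,0,0,0,0,0,0.2]
    - [0,0,0,0,0,0,0.2]
    - [0,0,0,0,0,0,0.2]

```text
clock: 8.8
tool_pos: [0.4145, 0.1897, 0.1502]
eef_rot: [0.538, 0.843, -0.0, 0.0]
contact_force: [-0.2, -0.3, -0.4]
opening: 0.8
finger_force: 0.0
```

Run:
```python
from h import *
near(B['blu'])
legs([(*B['blu'],.026,25)])
```

```text
ztop 0.0725 cap mid [0.4139 0.1934] mid [0.4141 0.194 ] ext [0.029 0.029]
t 8.85 pos [0.4145 0.1899 0.1503] psi 24.9 open 0.802 ff 0.0 q [-0.53  0.64 -0.01  2.15  0.01  0.35 -0.11]
[  1.  -0. 124.] [ 0.   0.  -0.1] n 2.0
```

Call:
move_arm:
  motion:
    - [3,1,45,0,0,0,0.2]
    - [3,1,85,0,0,0,0.2]
    - [3,1,110,0,0,0,0.2]
    - [3,1,124,0,0,0,0.2]
    - [3,1,124,0,0,0,0.2]

```text
clock: 9.48
tool_pos: [0.4144, 0.1938, 0.0264]
eef_rot: [0.537, 0.843, -0.001, -0.0]
contact_force: [1.2, -0.7, 0.8]
opening: 0.8
finger_force: 0.0
```

Call:
move_arm:
  motion:
    - [0,0,0,0,0,0,0.4]
    - [0,0,0,0,0,0,0.7]
    - [0,0,0,0,0,0,0.9]
    - [0,0,0,0,0,0,0.9]
    - [0,0,0,0,0,0,0.9]
  newtons: 15

```text
clock: 10.1
tool_pos: [0.4144, 0.194, 0.027]
eef_rot: [0.537, 0.843, -0.0, -0.0]
contact_force: [0.2, 0.1, 2.9]
opening: 0.317
finger_force: 15.0
```

Call:
move_arm:
  motion:
    - [0,0,-25,0,0,0,0.9]
    - [0,0,-65,0,0,0,0.9]
    - [0,0,-105,0,0,0,0.9]
    - [0,0,-130,0,0,0,0.9]

```text
clock: 10.6
tool_pos: [0.4147, 0.1941, 0.1584]
eef_rot: [0.537, 0.843, 0.0, 0.0]
contact_force: [0.8, -0.1, -0.9]
opening: 0.317
finger_force: 15.0
```

Run:
```python
from h import *
legs([(.5,.04,.16,4),(*Wl['blu'],.155,-21)])
```

```text
t 10.6 pos [0.4147 0.1941 0.1584] psi 25.0 open 0.317 ff 14.98499189978908 q [-0.52  0.62 -0.02  2.14  0.04  0.38 -0.14]
[-176.   12.   -2.] [ 0. -0. 21.] n 2.8
[-220.   30.    5.] [ 0.  0. 25.] n 3.6
```

Call:
move_arm:
  motion:
    - [-35,2,0,0,0,4,0.9]
    - [-80,5,0,0,0,9,0.9]
    - [-130,8,-1,0,0,15,0.9]
    - [-176,12,-2,0,0,21,0.9]

```text
clock: 11.1
tool_pos: [0.5001, 0.038, 0.1587]
eef_rot: [0.683, 0.73, -0.001, -0.0]
contact_force: [0.1, -0.2, -0.6]
opening: 0.317
finger_force: 15.0
```

Call:
move_arm:
  motion:
    - [-50,7,1,0,0,6,0.9]
    - [-100,14,2,0,0,12,0.9]
    - [-150,21,3,0,0,18,0.9]
    - [-195,27,4,0,0,23,0.9]
    - [-220,30,5,0,0,25,0.9]

```text
clock: 11.72
tool_pos: [0.5447, -0.181, 0.1536]
eef_rot: [0.825, 0.564, -0.001, 0.0]
contact_force: [-0.6, -0.3, -0.1]
opening: 0.317
finger_force: 15.0
```

Call:
move_arm:
  motion:
    - [0,0,0,0,0,0,0.9]
    - [0,0,0,0,0,0,0.9]
    - [0,0,0,0,0,0,0.9]

```text
clock: 12.1
tool_pos: [0.545, -0.1756, 0.1537]
eef_rot: [0.823, 0.568, -0.0, -0.001]
contact_force: [-0.1, 0.1, -0.9]
opening: 0.312
finger_force: 15.0
```

Run:
```python
from h import *
well(Wl['blu'],'blu')
legs([(*Wl['blu'],.035,-21)])
```

```text
floor mid [ 0.5452 -0.1804] ext [0.043 0.041 0.006] z 0.009 2006
t 12.15 pos [ 0.5451 -0.1759  0.1538] psi -20.8 open 0.319 ff 14.985250518839308 q [ 0.18  0.74  0.08  1.81 -0.1   0.6  -0.04]
[ -2.   1. 119.] [-0.1  0.   0.2] n 1.9
```

Call:
move_arm:
  motion:
    - [-2,2,40,0,0,0,0.9]
    - [-2,2,75,0,0,0,0.9]
    - [-2,2,100,0,0,0,0.9]
    - [-2,2,112,0,0,0,0.9]
    - [-2,2,118,0,0,0,0.9]

```text
clock: 12.78
tool_pos: [0.5462, -0.1799, 0.0356]
eef_rot: [0.824, 0.567, -0.001, -0.0]
contact_force: [-0.4, 0.2, 0.6]
opening: 0.319
finger_force: 15.0
```

Call:
move_arm:
  motion:
    - [0,0,0,0,0,0,0.9]
    - [0,0,0.5,0,0,0,0.6]
    - [0,0,0.5,0,0,0,0.45]
    - [0,0,0.5,0,0,0,0.3]
    - [0,0,0.5,0,0,0,0.25]

```text
clock: 13.4
tool_pos: [0.5462, -0.1804, 0.0355]
eef_rot: [0.824, 0.566, -0.001, -0.0]
contact_force: [0.1, -0.6, 0.1]
opening: 0.72
finger_force: 0.0
```

Call:
move_arm:
  motion:
    - [0,0,-20,0,0,0,0.25]
    - [0,0,-60,0,0,0,0.25]
    - [0,0,-110,0,0,0,0.2]
    - [0,0,-125,0,0,0,0.2]
    - [0,0,-125,0,0,0,0.2]

```text
clock: 14.02
tool_pos: [0.5468, -0.1804, 0.1618]
eef_rot: [0.824, 0.566, 0.0, 0.001]
contact_force: [-0.1, -0.1, 0.1]
opening: 0.799
finger_force: 0.0
```

Run:
```python
from h import *
near(Wl['blu'],.035,.025)
legs([(*B['amb'],.15,8),(*B['amb'],.026,8)])
```

```text
ztop 0.0806 cap mid [ 0.5473 -0.1806] mid [ 0.5472 -0.18  ] ext [0.03  0.029]
t 14.07 pos [ 0.546  -0.1801  0.1604] psi -21.0 open 0.803 ff 0.0 q [ 0.19  0.73  0.09  1.8  -0.1   0.61 -0.03]
[ 187. -183.   10.] [ -0.1   0.  -29. ] n 4.2
[  0.   0. 124.] [0. 0. 0.] n 2.0
```

The blue one is seated: top at 80.6 mm, against 8 + 72. Amber next.

Call:
move_arm:
  motion:
    - [40,-39,2,0,0,-6,0.2]
    - [80,-78,4,0,0,-12,0.2]
    - [120,-117,6,0,0,-18,0.2]
    - [160,-157,8,0,0,-24,0.2]
    - [187,-183,10,0,0,-29,0.2]

```text
clock: 14.7
tool_pos: [0.4397, 0.0621, 0.149]
eef_rot: [0.654, 0.757, -0.002, -0.002]
contact_force: [1.3, -0.6, 0.2]
opening: 0.803
finger_force: 0.0
```

Call:
move_arm:
  motion:
    - [0,0,0,0,0,0,0.2]
    - [0,0,0,0,0,0,0.2]
    - [0,0,0,0,0,0,0.2]
    - [0,0,0,0,0,0,0.2]

```text
clock: 15.2
tool_pos: [0.4426, 0.0587, 0.1502]
eef_rot: [0.657, 0.754, -0.001, -0.0]
contact_force: [0.0, 0.3, -1.3]
opening: 0.797
finger_force: 0.0
```

Run:
```python
from h import *
near(B['amb'])
legs([(*B['amb'],.026,8)])
```

```text
ztop 0.0797 cap mid [0.443  0.0619] mid [0.4428 0.064 ] ext [0.029 0.025]
t 15.25 pos [0.4426 0.059  0.1503] psi 7.9 open 0.801 ff 0.0 q [-0.24  0.63  0.01  2.18 -0.01  0.33 -0.08]
[  1.  -0. 124.] [-0.1  0.  -0.1] n 2.0
```

Call:
move_arm:
  motion:
    - [2.5,1,45,0,0,0,0.2]
    - [2.5,1,85,0,0,0,0.2]
    - [2.5,1,110,0,0,0,0.2]
    - [2.5,1,124,0,0,0,0.2]
    - [2.5,1,124,0,0,0,0.2]

```text
clock: 15.88
tool_pos: [0.4466, 0.0625, 0.0282]
eef_rot: [0.656, 0.754, -0.003, -0.003]
contact_force: [1.0, 0.2, -0.2]
opening: 0.798
finger_force: 0.0
```

Call:
move_arm:
  motion:
    - [0,0,0,0,0,0,0.4]
    - [0,0,0,0,0,0,0.7]
    - [0,0,0,0,0,0,0.9]
    - [0,0,0,0,0,0,0.9]
    - [0,0,0,0,0,0,0.9]
  newtons: 15

```text
clock: 16.5
tool_pos: [0.4462, 0.0629, 0.0293]
eef_rot: [0.656, 0.755, -0.003, -0.002]
contact_force: [-0.2, -0.7, 0.9]
opening: 0.325
finger_force: 14.4
```

Call:
move_arm:
  motion:
    - [0,0,-25,0,0,0,0.9]
    - [0,0,-65,0,0,0,0.9]
    - [0,0,-105,0,0,0,0.9]
    - [0,0,-130,0,0,0,0.9]
    - [0,0,-130,0,0,0,0.9]

```text
clock: 17.12
tool_pos: [0.4483, 0.0632, 0.1607]
eef_rot: [0.656, 0.755, -0.001, -0.001]
contact_force: [-0.2, -0.1, -0.1]
opening: 0.324
finger_force: 14.4
```

Run:
```python
from h import *
legs([(*Wl['amb'],.155,-12.5)])
```

```text
t 17.12 pos [0.4483 0.0632 0.1607] psi 8.0 open 0.324 ff 14.433421316954593 q [-0.18  0.61 -0.09  2.15  0.14  0.39 -0.25]
[148. 141.   5.] [-0.2  0.  20.5] n 3.3
```

Call:
move_arm:
  motion:
    - [25,24,1,0,0,4,0.9]
    - [62,59,2,0,0,9,0.9]
    - [100,95,3,0,0,14,0.9]
    - [135,129,4,0,0,18,0.9]
    - [148,141,5,0,0,20.5,0.9]

```text
clock: 17.75
tool_pos: [0.5667, 0.2327, 0.1511]
eef_rot: [0.779, 0.627, -0.003, -0.002]
contact_force: [-0.9, 0.8, -1.0]
opening: 0.325
finger_force: 14.4
```

Call:
move_arm:
  motion:
    - [0,0,0,0,0,0,0.9]
    - [0,0,0,0,0,0,0.9]
    - [0,0,0,0,0,0,0.9]
    - [0,0,0,0,0,0,0.9]

```text
clock: 18.25
tool_pos: [0.5661, 0.2283, 0.1532]
eef_rot: [0.78, 0.626, -0.004, -0.002]
contact_force: [0.0, -0.3, -0.7]
opening: 0.329
finger_force: 14.4
```

```bash
cat >> h.py <<'E'
def rack(save=None):
    # fit circles to low points of the wells seen inside the white plate
    W=wcloud(snap('wrist',save)); 
    for n,rad in (('amb',.022),('pur',.026),('buf',.022)):
        c=np.array(Wl[n]); d=np.hypot(W[...,0]-c[0],W[...,1]-c[1]); w=W[(d<rad+.007)&(W[...,2]<.0115)&(W[...,2]>0)]
        if len(w)>100: print(n,'floor mid',((np.percentile(w,1,axis=0)+np.percentile(w,99,axis=0))/2)[:2].round(4),'ext',np.ptp(w,0).round(3),'z',np.median(w[:,2]).round(4),len(w))
E
python3 - <<'E'
from h import *
rack('w3')
legs([(*Wl['amb'],.035,-12.5)])
E
```

```text
amb floor mid [0.5667 0.2252] ext [0.043 0.041 0.007] z 0.007 2026
pur floor mid [0.5758 0.1645] ext [0.006 0.025 0.006] z 0.0071 104
t 18.3 pos [0.5662 0.2286 0.1532] psi -12.5 open 0.322 ff 14.43359866253644 q [-0.48  0.78  0.04  1.69 -0.04  0.68 -0.64]
[  2.   2. 118.] [-0.4  0.2 -0. ] n 1.9
```

View pics/w3.png

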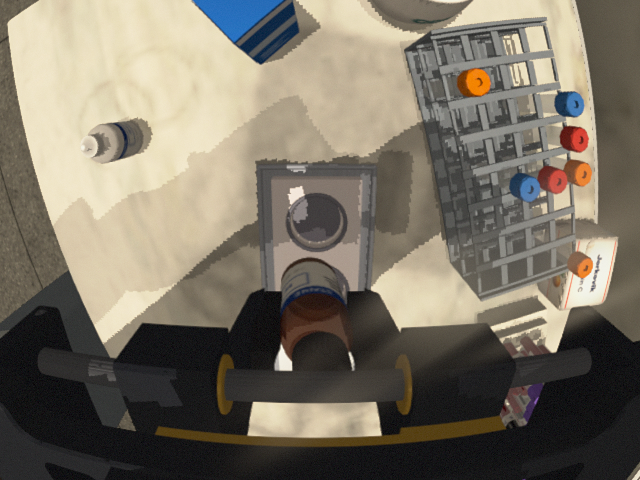

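The image shows the amber bottle held at (317,300) and the left rack well, the last one towards the carton, at (317,221). They are aligned. Lowering.

Call:
move_arm:
  motion:
    - [0,1,40,0,0,0,0.9]
    - [0,1,75,0,0,0,0.9]
    - [0,1,100,0,0,0,0.9]
    - [0,1,112,0,0,0,0.9]
    - [0,1,117,0,0,0,0.9]

```text
clock: 18.92
tool_pos: [0.5665, 0.2288, 0.0359]
eef_rot: [0.78, 0.626, -0.003, -0.002]
contact_force: [-0.2, -0.3, 0.6]
opening: 0.325
finger_force: 14.4
```

Call:
move_arm:
  motion:
    - [0,0,0,0,0,0,0.9]
    - [0,0,0.5,0,0,0,0.9]

```text
clock: 19.18
tool_pos: [0.567, 0.2291, 0.0365]
eef_rot: [0.78, 0.626, -0.003, -0.002]
contact_force: [-0.0, -0.4, -0.3]
opening: 0.323
finger_force: 14.4
```

Call:
move_arm:
  motion:
    - [0,0,1,0,0,0,0.9]
    - [0,0,1,0,0,0,0.6]
    - [0,0,1,0,0,0,0.45]
    - [0,0,1,0,0,0,0.3]
    - [0,0,1,0,0,0,0.25]

```text
clock: 19.8
tool_pos: [0.5663, 0.2289, 0.0346]
eef_rot: [0.78, 0.626, -0.003, -0.002]
contact_force: [0.4, 0.2, 0.1]
opening: 0.718
finger_force: 0.0
```

Call:
move_arm:
  motion:
    - [0,0,-20,0,0,0,0.25]
    - [0,0,-60,0,0,0,0.25]
    - [0,0,-110,0,0,0,0.2]
    - [0,0,-125,0,0,0,0.2]
    - [0,0,-125,0,0,0,0.2]

```text
clock: 20.42
tool_pos: [0.5679, 0.2293, 0.1611]
eef_rot: [0.78, 0.626, -0.002, -0.002]
contact_force: [-0.4, 0.3, -0.2]
opening: 0.802
finger_force: 0.0
```

Run:
```python
from h import *
near(Wl['amb'],.035,.025)
legs([(.54,.0,.18,20),(.52,-.16,.18,40),(*B['pur'],.17,52),(*B['pur'],.036,52)])
```

```text
ztop 0.0858 cap mid [0.5648 0.2294] mid [0.5647 0.2314] ext [0.029 0.025]
t 20.48 pos [0.567  0.229  0.1596] psi -12.5 open 0.806 ff 0.0 q [-0.48  0.77  0.04  1.68 -0.05  0.7  -0.64]
[-229.   23.  -20.] [ -0.5   0.1 -32.5] n 3.7
[-144.  -74.    0.] [  0.   0. -20.] n 2.6
[ -72. -153.   10.] [  0.   0. -12.] n 2.7
[  0.   0. 134.] [0. 0. 0.] n 2.1
```

Amber is seated: its top reads 6.1 mm above the bench reading. Purple next, with the finger line at 52° to stay clear of the pink and green bottles.

Call:
move_arm:
  motion:
    - [-46,5,-4,0,0,-6.5,0.2]
    - [-92,9,-8,0,0,-13,0.2]
    - [-138,14,-12,0,0,-20,0.2]
    - [-184,18,-16,0,0,-26,0.2]
    - [-229,23,-20,-0.5,0,-32.5,0.2]

```text
clock: 21.1
tool_pos: [0.5389, -0.001, 0.1784]
eef_rot: [0.572, 0.82, -0.001, -0.001]
contact_force: [0.8, -0.9, 0.0]
opening: 0.803
finger_force: 0.0
```

Call:
move_arm:
  motion:
    - [-48,-25,0,0,0,-6.5,0.2]
    - [-96,-50,0,0,0,-13,0.2]
    - [-144,-74,0,0,0,-20,0.2]

```text
clock: 21.48
tool_pos: [0.5186, -0.1614, 0.1785]
eef_rot: [0.421, 0.907, -0.0, -0.001]
contact_force: [0.9, 0.2, 0.1]
opening: 0.801
finger_force: 0.0
```

Call:
move_arm:
  motion:
    - [-22,-46,3,0,0,-4,0.2]
    - [-45,-95,6,0,0,-8,0.2]
    - [-65,-138,9,0,0,-11,0.2]
    - [-72,-153,10,0,0,-12,0.2]
    - [-72,-153,10,0,0,-12,0.2]

```text
clock: 22.1
tool_pos: [0.4473, -0.3145, 0.1685]
eef_rot: [0.327, 0.945, 0.0, -0.001]
contact_force: [0.4, 0.8, 0.6]
opening: 0.799
finger_force: 0.0
```

Call:
move_arm:
  motion:
    - [0,0,0,0,0,0,0.2]
    - [0,0,0,0,0,0,0.2]
    - [0,0,0,0,0,0,0.2]

```text
clock: 22.48
tool_pos: [0.4499, -0.3126, 0.1703]
eef_rot: [0.325, 0.946, -0.0, 0.001]
contact_force: [-0.1, -0.1, 0.5]
opening: 0.799
finger_force: 0.0
```

Run:
```python
from h import *
near(B['pur'],.035,save='w4')
legs([(*B['pur'],.036,52)])
```

```text
ztop 0.0867 cap mid [ 0.4492 -0.3144] mid [ 0.4481 -0.3137] ext [0.037 0.037]
t 22.52 pos [ 0.4497 -0.3129  0.1703] psi 52.1 open 0.8 ff 0.0 q [ 0.76  0.7  -0.39  1.86  0.42  0.66  1.02]
[  0.  -1. 134.] [0.  0.1 0.1] n 2.1
```

View pics/w4.png

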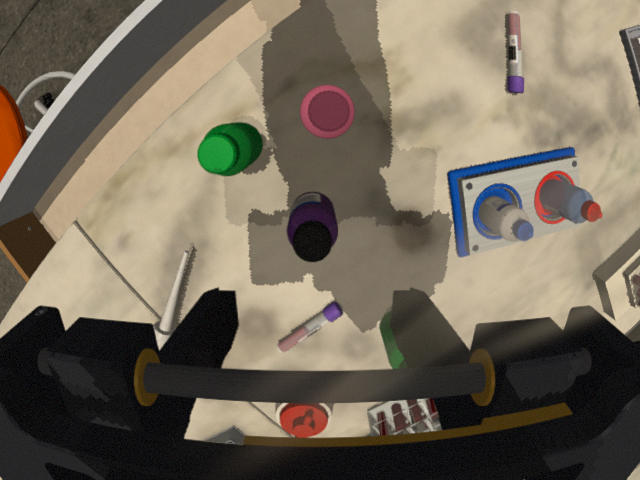

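The wrist image shows the purple bottle with its black cap at (313,228), centred between the fingers. Pink (328,112) and green (230,148) are well clear, and both antisera sit in their wells on the right.

Call:
move_arm:
  motion:
    - [0,-1,45,0,0,0,0.2]
    - [0,-1,90,0,0,0,0.2]
    - [0,-1,118,0,0,0,0.2]
    - [0,-1,134,0,0,0,0.2]
    - [0,-1,134,0,0,0,0.2]

```text
clock: 23.15
tool_pos: [0.4486, -0.3141, 0.0357]
eef_rot: [0.325, 0.946, -0.0, -0.0]
contact_force: [0.7, 0.1, -0.2]
opening: 0.808
finger_force: 0.0
```

Call:
move_arm:
  motion:
    - [0,0,0,0,0,0,0.4]
    - [0,0,0,0,0,0,0.6]
    - [0,0,0,0,0,0,0.8]
    - [0,0,0,0,0,0,0.8]
    - [0,0,0,0,0,0,0.8]
  newtons: 25

```text
clock: 23.78
tool_pos: [0.4491, -0.3146, 0.0367]
eef_rot: [0.325, 0.946, -0.0, 0.001]
contact_force: [0.0, 0.1, 4.5]
opening: 0.412
finger_force: 25.0
```

Call:
move_arm:
  motion:
    - [0,0,-20,0,0,0,0.8]
    - [0,0,-55,0,0,0,0.8]
    - [0,0,-95,0,0,0,0.8]
    - [0,0,-130,0,0,0,0.8]
    - [0,0,-140,0,0,0,0.8]

```text
clock: 24.4
tool_pos: [0.4492, -0.3149, 0.1778]
eef_rot: [0.326, 0.945, -0.001, 0.002]
contact_force: [0.4, -0.0, -2.3]
opening: 0.414
finger_force: 25.0
```

Run:
```python
from h import *
legs([(.49,-.2,.185,35),(.52,-.02,.185,12),(*Wl['pur'],.175,-12.5)])
```

```text
t 24.4 pos [ 0.4492 -0.3149  0.1778] psi 52.0 open 0.414 ff 24.95526258571772 q [ 0.77  0.7  -0.41  1.86  0.42  0.67  1.02]
[ 39. 116.  -7.] [ 0.   0.2 17. ] n 2.0
[130. 128.   0.] [ 0.  0. 23.] n 2.9
[178.  72.  10.] [ 0.   0.  24.5] n 3.1
```

Call:
move_arm:
  motion:
    - [10,30,-2,0,0,4.5,0.8]
    - [20,60,-4,0,0,9,0.8]
    - [30,90,-6,0,0,13,0.8]
    - [39,116,-7,0,0,17,0.8]

```text
clock: 24.9
tool_pos: [0.4888, -0.1976, 0.1819]
eef_rot: [0.462, 0.887, -0.0, -0.001]
contact_force: [-0.1, -0.4, -1.5]
opening: 0.411
finger_force: 25.0
```

Call:
move_arm:
  motion:
    - [26,26,0,0,0,5,0.8]
    - [52,51,0,0,0,9,0.8]
    - [78,77,0,0,0,14,0.8]
    - [104,102,0,0,0,18,0.8]
    - [130,128,0,0,0,23,0.8]

```text
clock: 25.52
tool_pos: [0.5187, -0.0182, 0.1817]
eef_rot: [0.63, 0.776, -0.001, -0.0]
contact_force: [0.6, 0.2, -2.0]
opening: 0.413
finger_force: 25.0
```

Call:
move_arm:
  motion:
    - [37,15,2,0,0,5,0.8]
    - [74,30,4,0,0,10,0.8]
    - [115,46,6,0,0,16,0.8]
    - [155,62,8,0,0,21,0.8]
    - [178,72,10,0,0,24.5,0.8]

```text
clock: 26.15
tool_pos: [0.552, 0.1728, 0.1713]
eef_rot: [0.779, 0.626, -0.001, 0.0]
contact_force: [0.5, -1.2, -1.9]
opening: 0.409
finger_force: 25.0
```

Call:
move_arm:
  motion:
    - [0,0,0,0,0,0,0.8]
    - [0,0,0,0,0,0,0.8]
    - [0,0,0,0,0,0,0.8]
    - [0,0,0,0,0,0,0.8]

```text
clock: 26.65
tool_pos: [0.553, 0.1687, 0.173]
eef_rot: [0.78, 0.625, -0.0, 0.001]
contact_force: [0.8, 0.6, -1.4]
opening: 0.413
finger_force: 25.0
```

Run:
```python
from h import *
rack('w5')
legs([(*Wl['pur'],.0427,-12.5)])
```

```text
amb floor mid [0.5674 0.2263] ext [0.044 0.043 0.007] z 0.0068 745
pur floor mid [0.5534 0.1646] ext [0.052 0.049 0.007] z 0.007 2543
t 26.7 pos [0.553 0.169 0.173] psi -12.6 open 0.41 ff 24.955338149447925 q [-0.39  0.71  0.02  1.78 -0.02  0.65 -0.57]
[  0.   0. 130.] [ 0.1  0.1 -0.1] n 2.1
```

View pics/w5.png

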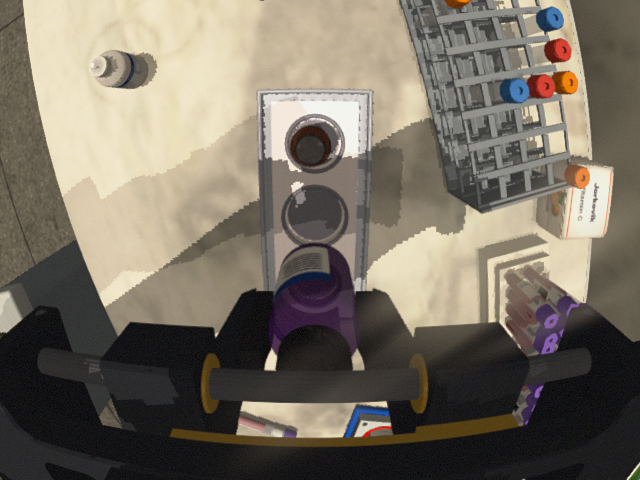

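The image shows amber upright in the left well (312,145), and the purple bottle held in line with the middle well at (315,215). Lowering.

Call:
move_arm:
  motion:
    - [-1.5,0.5,40,0,0,0,0.8]
    - [-1.5,0.5,80,0,0,0,0.8]
    - [-1.5,0.5,108,0,0,0,0.8]
    - [-1.5,0.5,122,0,0,0,0.8]
    - [-1.5,0.5,128,0,0,0,0.8]

```text
clock: 27.32
tool_pos: [0.5534, 0.1682, 0.0447]
eef_rot: [0.78, 0.626, 0.0, 0.001]
contact_force: [-0.9, 0.3, -0.6]
opening: 0.413
finger_force: 25.0
```

Call:
move_arm:
  motion:
    - [0,0,0,0,0,0,0.8]
    - [0,0,0,0,0,0,0.8]

```text
clock: 27.58
tool_pos: [0.5539, 0.1685, 0.046]
eef_rot: [0.78, 0.626, 0.001, 0.001]
contact_force: [-0.4, -0.0, -0.8]
opening: 0.41
finger_force: 25.0
```

Call:
move_arm:
  motion:
    - [0,0,1.5,0,0,0,0.8]
    - [0,0,3,0,0,0,0.8]
    - [0,0,3,0,0,0,0.8]

```text
clock: 27.95
tool_pos: [0.5536, 0.1685, 0.0427]
eef_rot: [0.78, 0.626, 0.001, 0.001]
contact_force: [-0.1, 0.6, 4.6]
opening: 0.412
finger_force: 25.0
```

Call:
move_arm:
  motion:
    - [0,0,0,0,0,0,0.55]
    - [0,0,0,0,0,0,0.4]
    - [0,0,0,0,0,0,0.25]
    - [0,0,0,0,0,0,0.2]
    - [0,0,0,0,0,0,0.2]

```text
clock: 28.58
tool_pos: [0.5532, 0.1683, 0.0419]
eef_rot: [0.78, 0.626, 0.0, 0.001]
contact_force: [-0.2, 0.6, -0.3]
opening: 0.797
finger_force: 0.0
```

Call:
move_arm:
  motion:
    - [0,0,-20,0,0,0,0.2]
    - [0,0,-60,0,0,0,0.2]
    - [0,0,-110,0,0,0,0.2]
    - [0,0,-125,0,0,0,0.2]
    - [0,0,-125,0,0,0,0.2]

```text
clock: 29.2
tool_pos: [0.5537, 0.1686, 0.1684]
eef_rot: [0.78, 0.626, 0.001, 0.001]
contact_force: [0.1, -0.7, -0.7]
opening: 0.798
finger_force: 0.0
```

Run:
```python
from h import *
near(Wl['pur'],.035,.025)
legs([(*B['buf'],.16,38),(*B['buf'],.026,38)])
```

```text
ztop 0.0928 cap mid [0.5545 0.1684] mid [0.5546 0.1714] ext [0.038 0.033]
t 29.25 pos [0.5528 0.1684 0.1671] psi -12.5 open 0.8 ff 0.0 q [-0.39  0.72  0.02  1.79 -0.02  0.63 -0.57]
[ 130. -162.    7.] [  0.    0.1 -50.5] n 3.3
[  0.   0. 134.] [0. 0. 0.] n 2.1
```

Purple is seated (+6.1 mm). For the buffer I'll use a finger line of -40°, so the gripper body stays away from the carton.

Run:
```python
from h import *
legs([(*B['buf'],.16,-40),(*B['buf'],.026,-40)])
```

```text
t 29.25 pos [0.5528 0.1684 0.1671] psi -12.5 open 0.8 ff 0.0 q [-0.39  0.72  0.02  1.79 -0.02  0.63 -0.57]
[ 130. -162.    7.] [ 0.1  0.  27.5] n 3.3
[  0.   0. 134.] [0. 0. 0.] n 2.1
```

Call:
move_arm:
  motion:
    - [32,-40,2,0,0,7,0.2]
    - [64,-80,4,0,0,14,0.2]
    - [97,-121,5,0,0,20,0.2]
    - [125,-155,7,0,0,26,0.2]
    - [130,-162,7,0,0,27.5,0.2]

```text
clock: 29.88
tool_pos: [0.4193, 0.3329, 0.1578]
eef_rot: [0.905, 0.425, -0.002, 0.0]
contact_force: [0.2, -0.7, -0.1]
opening: 0.802
finger_force: 0.0
```

Call:
move_arm:
  motion:
    - [0,0,0,0,0,0,0.2]
    - [0,0,0,0,0,0,0.2]
    - [0,0,0,0,0,0,0.2]
    - [0,0,0,0,0,0,0.2]

```text
clock: 30.38
tool_pos: [0.4237, 0.3295, 0.1597]
eef_rot: [0.907, 0.422, 0.0, 0.001]
contact_force: [0.5, -0.4, 0.3]
opening: 0.797
finger_force: 0.0
```

Run:
```python
from h import *
near(B['buf'])
legs([(*B['buf'],.026,-40)])
```

```text
ztop 0.0727 cap mid [0.424  0.3334] mid [0.4243 0.334 ] ext [0.031 0.03 ]
t 30.43 pos [0.4236 0.3298 0.1598] psi -40.1 open 0.802 ff 0.0 q [-0.87  0.7   0.2   1.92 -0.24  0.54 -1.2 ]
[  0.  -1. 134.] [ 0.1 -0.  -0.1] n 2.1
```

Call:
move_arm:
  motion:
    - [2.5,-2,45,0,0,0,0.2]
    - [2.5,-2,90,0,0,0,0.2]
    - [2.5,-2,118,0,0,0,0.2]
    - [2.5,-2,134,0,0,0,0.2]
    - [2.5,-2,134,0,0,0,0.2]

```text
clock: 31.05
tool_pos: [0.4231, 0.3331, 0.0251]
eef_rot: [0.906, 0.423, -0.0, 0.001]
contact_force: [0.6, 0.7, 0.3]
opening: 0.797
finger_force: 0.0
```

Call:
move_arm:
  motion:
    - [0,0,0,0,0,0,0.4]
    - [0,0,0,0,0,0,0.7]
    - [0,0,0,0,0,0,0.9]
    - [0,0,0,0,0,0,0.9]
    - [0,0,0,0,0,0,0.9]
  newtons: 15

```text
clock: 31.68
tool_pos: [0.4234, 0.3336, 0.026]
eef_rot: [0.906, 0.423, 0.0, 0.0]
contact_force: [-0.4, 0.1, 2.4]
opening: 0.342
finger_force: 15.0
```

Call:
move_arm:
  motion:
    - [0,0,-25,0,0,0,0.9]
    - [0,0,-65,0,0,0,0.9]
    - [0,0,-105,0,0,0,0.9]
    - [0,0,-140,0,0,0,0.9]
    - [0,0,-145,0,0,0,0.9]

```text
clock: 32.3
tool_pos: [0.4241, 0.3343, 0.1727]
eef_rot: [0.906, 0.423, 0.002, 0.0]
contact_force: [0.9, 0.4, -0.2]
opening: 0.345
finger_force: 15.0
```

Run:
```python
from h import *
legs([(.48,.17,.175,-20),(*Wl['buf'],.165,-12.5)])
```

```text
t 32.3 pos [0.4241 0.3343 0.1727] psi -40.0 open 0.345 ff 14.978131722155013 q [-0.88  0.68  0.21  1.91 -0.25  0.57 -1.21]
[-90. 148.  -2.] [  0.2  -0.2 -20. ] n 2.8
[-37.  77.  10.] [ 0.   0.  -7.5] n 1.4
```

Call:
move_arm:
  motion:
    - [-18,30,0,0,0,-4,0.9]
    - [-40,66,-1,0,0,-9,0.9]
    - [-62,102,-1,0,0,-14,0.9]
    - [-82,135,-2,0,0,-18,0.9]
    - [-90,148,-2,0,0,-20,0.9]

```text
clock: 32.92
tool_pos: [0.4786, 0.1663, 0.1718]
eef_rot: [0.82, 0.573, -0.001, 0.001]
contact_force: [-0.1, 0.5, 0.4]
opening: 0.343
finger_force: 15.0
```

Call:
move_arm:
  motion:
    - [-15,30,4,0,0,-3,0.9]
    - [-30,62,8,0,0,-6,0.9]
    - [-37,77,10,0,0,-7.5,0.9]
    - [-37,77,10,0,0,-7.5,0.9]

```text
clock: 33.42
tool_pos: [0.5382, 0.1069, 0.1617]
eef_rot: [0.781, 0.625, -0.001, 0.0]
contact_force: [0.3, 0.3, -0.1]
opening: 0.347
finger_force: 15.0
```

Call:
move_arm:
  motion:
    - [0,0,0,0,0,0,0.9]
    - [0,0,0,0,0,0,0.9]
    - [0,0,0,0,0,0,0.9]
    - [0,0,0,0,0,0,0.9]

```text
clock: 33.92
tool_pos: [0.5383, 0.1088, 0.1631]
eef_rot: [0.78, 0.626, 0.0, 0.001]
contact_force: [-0.1, -0.1, -0.5]
opening: 0.347
finger_force: 15.0
```

Run:
```python
from h import *
rack('w6')
legs([(*Wl['buf'],.032,-12.5)])
```

```text
amb floor mid [0.5676 0.2242] ext [0.044 0.036 0.007] z 0.0068 792
pur floor mid [0.5538 0.1678] ext [0.052 0.051 0.007] z 0.0068 626
buf floor mid [0.5397 0.104 ] ext [0.043 0.041 0.007] z 0.007 1912
t 33.98 pos [0.5383 0.1087 0.1631] psi -12.5 open 0.347 ff 14.978122637749038 q [-0.29  0.7   0.01  1.88 -0.01  0.57 -0.5 ]
[  0.   2. 131.] [0.1 0.  0. ] n 2.1
```

View pics/w6.png

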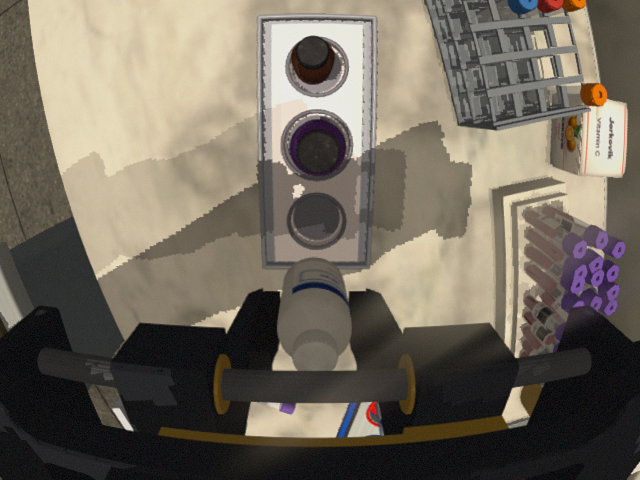

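The image shows amber (313,65) and purple (318,148) upright in their wells. The buffer is held in line with the right well at (316,220). Lowering.

Call:
move_arm:
  motion:
    - [-2,2,40,0,0,0,0.9]
    - [-2,2,80,0,0,0,0.9]
    - [-2,2,108,0,0,0,0.9]
    - [-2,2,123,0,0,0,0.9]
    - [-2,2,129,0,0,0,0.9]

```text
clock: 34.6
tool_pos: [0.54, 0.106, 0.0336]
eef_rot: [0.78, 0.626, -0.0, 0.001]
contact_force: [0.1, 0.0, 1.1]
opening: 0.348
finger_force: 15.0
```

Call:
move_arm:
  motion:
    - [0,0,0,0,0,0,0.9]
    - [0,0,0,0,0,0,0.9]

```text
clock: 34.85
tool_pos: [0.5407, 0.1061, 0.0349]
eef_rot: [0.78, 0.626, 0.001, 0.001]
contact_force: [-0.9, 0.4, -0.7]
opening: 0.346
finger_force: 15.0
```

Call:
move_arm:
  motion:
    - [0,0,1.5,0,0,0,0.9]
    - [0,0,2.5,0,0,0,0.9]
    - [0,0,2.5,0,0,0,0.9]

```text
clock: 35.22
tool_pos: [0.5403, 0.106, 0.0319]
eef_rot: [0.78, 0.626, 0.0, 0.001]
contact_force: [-0.5, -0.3, 3.3]
opening: 0.346
finger_force: 15.0
```

Call:
move_arm:
  motion:
    - [0,0,0,0,0,0,0.6]
    - [0,0,0,0,0,0,0.4]
    - [0,0,0,0,0,0,0.3]
    - [0,0,0,0,0,0,0.2]
    - [0,0,0,0,0,0,0.2]

```text
clock: 35.85
tool_pos: [0.54, 0.106, 0.0314]
eef_rot: [0.78, 0.626, 0.0, 0.001]
contact_force: [0.5, -0.6, -0.6]
opening: 0.798
finger_force: 0.0
```

Call:
move_arm:
  motion:
    - [0,0,-20,0,0,0,0.2]
    - [0,0,-60,0,0,0,0.2]
    - [0,0,-110,0,0,0,0.2]
    - [0,0,-155,0,0,0,0.2]
    - [0,0,-155,0,0,0,0.2]

```text
clock: 36.48
tool_pos: [0.5421, 0.1065, 0.1898]
eef_rot: [0.78, 0.626, 0.003, 0.002]
contact_force: [0.1, -0.6, -0.9]
opening: 0.802
finger_force: 0.0
```

Call:
move_arm:
  motion:
    - [0,0,0,0,0,0,0.2]
    - [0,0,0,0,0,0,0.2]
    - [0,0,0,0,0,0,0.2]

```text
clock: 36.85
tool_pos: [0.5392, 0.1059, 0.1853]
eef_rot: [0.78, 0.626, -0.001, 0.0]
contact_force: [-0.3, -0.7, -0.7]
opening: 0.799
finger_force: 0.0
```

Run:
```python
from h import *
near(Wl['buf'],.03,.025)
t=snap('side','side1'); S=cloud(t).reshape(-1,3); S0=np.load('side0.npy')
for n,c in Wl.items():
    s=S[(np.hypot(*(S[:,:2]-c).T)<.03)&(S[:,2]>.03)]; print(n,s[:,2].max().round(4) if len(s) else None)
d=np.abs(t['frame'].astype(int)-cv2.imread('pics/side0.png')[:,:,::-1].astype(int)).sum(2)
cv2.imwrite('pics/side1z.png',cv2.resize(t['frame'][130:480,180:520][:,:,::-1],None,fx=1.7,fy=1.7))
for n,(x,y) in dict(carton=(.5585,.3864),tube_a=(.44,-.075),tube_b=(.535,-.375)).items():
    for Q in (S0.reshape(-1,3),S):
        s=Q[(np.hypot(Q[:,0]-x,Q[:,1]-y)<.06)&(Q[:,2]>.008)&(Q[:,2]<.11)]; print(n,s.mean(0).round(4),len(s))
```

```text
ztop 0.0785 cap mid [0.5406 0.1058] mid [0.5405 0.1061] ext [0.032 0.031]
amb 0.0862
pur 0.0936
buf 0.4828
red 0.0868
blu 0.0825
carton [0.5579 0.3744 0.0597] 664
carton [0.5579 0.3736 0.0588] 651
tube_a [ 0.4398 -0.0816  0.0133] 196
tube_a [ 0.44   -0.0817  0.0134] 194
tube_b [ 0.5367 -0.3902  0.0138] 413
tube_b [ 0.5367 -0.3904  0.0139] 414
```

View pics/side1z.png

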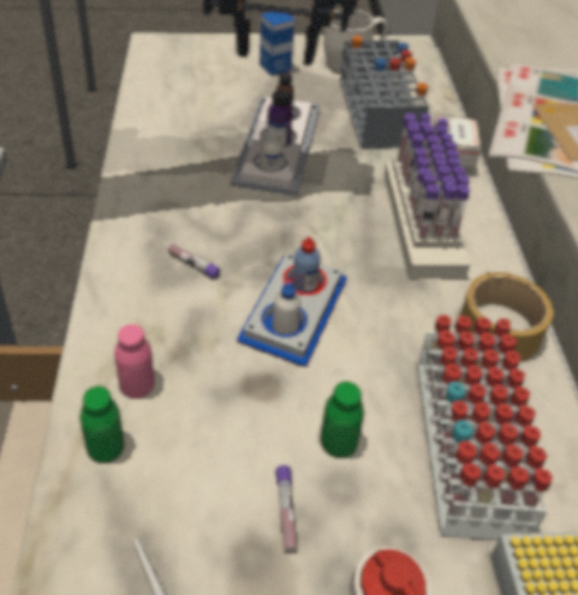

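All five bottles stand upright in their wells. Their top heights match seating on the well floors, and the tubes and carton haven't moved. Handing in.

```bash
python3 -c "
from h import *
print(finish_job())"
```

```text
the job is handed in; nothing more can be done
None
```

The job is handed in at about 37 s: all five bottles stand upright and fully down in their correct wells, with nothing knocked over and the tubes and carton where they were.

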